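# Seat a changer module, flip the catch and hold the test lever

## Task

Put the grey changer module into the open front of the test jig's slide, with its brass contact face towards the black end stop, and slide it under the rail lips fully home, until the sprung detent clicks up behind it. Then flip the red safety catch all the way over, away from the module, and only after that pull the black-gripped test lever towards the robot to its stop, and finish still holding it there: it springs back if let go. Leave the other things on the counter where they are.

Things in the scene. Friction and masses are not known exactly. Their poses are not given: they have to be found in the camera images.
- jig: Fixed test jig: blue base plate 260 (x) x 280 (y) x 12 mm high. Origin on the counter under the plate, 25 mm in +y of the plate's middle; its +x points away from the robot (yaw up to 0.2 rad either way), +y to the left, z up. It carries the slide along its x (centre line y = +50 mm), the lever at y = -60 mm and the red catch at y = -105 mm.
- bay (a point): On the plate's top face (12 mm above the counter), on the slide's centre line at jig x = -55 mm: with the module's origin here and its axes along the jig's, its foot stands in the open mouth of the slide, before the detent and with nothing above it. The guide walls either side flare from 88 mm apart at jig x = -43 mm to 70 mm apart at jig x = 0, then run straight, 70 mm apart and 11 mm high.
- home (a point): On the plate's top face, on the slide's centre line at jig x = +65 mm: where the module's origin lies when fully home. The foot's front then meets the black end stop (80 mm wide, 45 mm high). Between bay and home the module travels 120 mm along the jig's +x. Steel lips from about jig x = 16 mm on overhang the foot's two edges: 56 mm apart, underside 11 mm above the plate, top at most 20 mm above the plate, so the module cannot be lowered straight into its home.
- detent (a joint): Brass dome in the slide's floor at jig x = +12 mm; m; 0 = fully up (3 mm proud of the floor), 0.003 = pressed flush by the module's foot. Passing it takes about 3 N of push (besides the module's friction); it rises again behind the foot's back edge and holds the module home with under 1 mm of play.
- module: Loose grey changer module, 0.37 to 0.63 kg. Foot 90 (x) x 66 (y) x 8 mm, black; grey body above it 84 (x) x 50 (y) mm, flat sides, up to 90 mm above the underside. Origin at the centre of its underside, z up; +x points to the end with the low brass contact strip (this end goes in first), -x to the end with the three-slot panel. Grip it across the 50 mm, in the upper 35 mm of the body.
- contact (a point): Middle of the brass contact strip on the module's leading (+x) end, 43 mm ahead of the module's origin and 30 mm above its underside.
- catch (a joint): Red safety catch, rad: about 0 (up to 0.15 at the start) = guarding, its tongue lies across the lever's path and blocks it; 1.5 = flipped fully over to its stop. It turns about the jig's x axis through catch_hinge, its knob going from the lever's side up over the top and down to the jig's -y side. Stiff (1 to 2 N at the knob), it stays where it is left.
- catch_knob (a point): Centre of the catch's red knob, a roller 18 mm in diameter and 30 mm long along the jig's x axis, on a 10 mm round arm 60 mm long from the hinge line. At joint 0 it leans 0.6 rad from upright towards the jig's +y (to the lever's side), at 1.5 it leans 0.9 rad towards -y.
- catch_hinge (a point): Point on the catch's hinge line (parallel to the jig's x), at the knob's jig x; 57 mm above the counter. Bearing blocks 20 mm wide, up to 66 mm above the counter, stand on the line 25 mm nearer the robot and 100 mm farther.
- lever (a joint): Test lever, rad: 0 = at rest, leaning 0.3 rad from upright away from the robot; grows as it is pulled towards the robot (jig's -x); 0.70 = at its stop, leaning 0.4 rad towards the robot. A spring returns it: about 2 N at the grip to start, 6 N at the stop. With the catch on, it is blocked at about 0.1.
- lever_grip (a point): The lever's black grip: round bar 22 mm in diameter, 60 mm long along the jig's y axis, this point at its centre, on a 12 mm round shaft 135 mm above the hinge. It moves on an arc of 135 mm radius about lever_hinge and turns with the lever. Can be pinched from above, front and back.
- lever_hinge (a point): Point on the lever's hinge line (parallel to the jig's y), under the middle of the grip; 37 mm above the counter. Cheeks either side of it reach 52 mm above the counter.
- funnel: Loose red plastic coin funnel standing mouth down, 92 mm wide, 85 mm high, origin under its centre. Bystander.
- magnet: Loose blackened steel pickup magnet, 40 mm wide, 97 mm high, upright, origin under its centre. Bystander.
- gauge_ring: Loose brass coin gauge ring lying flat, 48 mm across, 8 mm high, origin under its centre. Bystander.
- screwdriver: Loose screwdriver lying on the counter, origin under its middle. Bystander.
- oil_can: Loose yellow plastic bottle, 48 mm wide, 110 mm high, upright, origin under its centre. Bystander.
Things that resemble listed ones, but are neither listed nor needed, are in the scene too. There is more than one size of the module; the one meant has the size given above.

How it is judged:
By the outcome, as a careful person would: the job done as asked, in the order asked, and still so for the second after the job is handed in, while the arm keeps its last pose, push and grip.
It also fails if it takes over 61 s, if anything falls off the work surface, if the arm or the gripper's body presses on something with over 40 N, if the wrist force passes 120 N, or if a joint passes its speed limit or range.

## Robot

A 6-joint arm with a two-finger parallel gripper is mounted at the origin on the work surface. World frame = base frame: x ahead of the robot, y to its left, z up, the work surface at z = 0. Lengths are in mm, angles in rad, forces in N, time in s.
With the tool pointing down it reaches from about 225 to 725 mm from the base axis. Payload 3.1 kg.
Tool frame: the origin (TCP) lies midway between the tips of the shut fingers; the grasp point (between the pads) lies behind it (ctrl.pinch_z is the z of the grasp point in the tool frame, in mm); z points along the fingers, y is the line along which they close (so a half turn about z gives the same grasp; the last joint's range is limited). The gripper opens to 85 mm and grips with 20 to 120 N. Pads are 22 mm wide; open, the fingers measure 114 mm over their backs; the gripper's body (76 mm by 85 mm) begins 54 mm behind the grasp point. The pads swing forward as they close: fully open they stand 13 mm farther back than shut.
Start: joints at [-1.363, 0.048, 0.099, 1.622, 0, 1.443], TCP at [172.985, -495.675, 231.312] pointing down, gripper open.
Joint ranges: [-2.91, 2.91], [-0.99, 1.94], [-1.21, 1.42], [-2.12, 2.29], [-1.49, 1.47], [-3.14, 3.14]. Speed limits (rad/s): [2.79, 2.79, 3.14, 3.14, 3.14, 3.14].

## Interface

Orientations are given as a unit quaternion [x, y, z, w].
In Python, from bench import ctrl gives the robot as it stands. The module is installed in compiled form; this text tells all that it offers. Calls block until the motion is done:
- ctrl.reach(position, orientation): joint-space move of the TCP to a pose.
- ctrl.move_straight(position, orientation=None, max_speed=150): straight line of the TCP; orientation=None keeps the orientation; max_speed is the mean speed in mm/s.
- ctrl.movej(angles): joint-space move.
- ctrl.gripper_to(opening, grasp_force=None): finger opening in mm; grasp_force is the grip in N (None keeps the last); returns when the fingers have stopped.
- ctrl.hold(seconds).
- ctrl.ik(position, orientation): joint angles nearest the present ones, or None.
- ctrl.camera(name): name is "side" or "top" or "wrist"; returns the picture (420x560x3 uint8, blue, green, red); there is no depth.
- ctrl.calibration(name): a dict with "K" (3x3 intrinsics, pixels), "world_to_cam" (4x4, takes a point from world to camera coordinates). Camera axes: x right, y up, looking along -z (the intrinsics and any distortion apply to the point x, -y, -z); pixel columns grow to the right and rows downward; lengths in mm; the calibration is good to about 2 mm. The wrist camera is an equidistant fisheye: a pixel r from the principal point sees the ray r / f radians off the axis. A picture is of the moment at which its call begins: read the wrist's pose just before it. calibration takes no time and is no camera call; for the wrist camera it gives the pose at the moment of the call.
A pose or a line that the arm cannot do raises ctrl.Unreachable and nothing moves.
- ctrl.close_job(): hands the job in; it is judged then, once.
Trained networks look in the newest picture that a camera, given by its name, has taken for a name from the list of things; names that differ only in an ending like _2 or _b are one class to them, and where a whole thing is asked for, a point or a joint stands for the part that bears it (a point fixed in the world has none). Each returns a list of dicts, best first, with "conf" (0 to 1); they miss things now and then, are a little off and sometimes report something else, mostly with a low value. They report only what shows in the picture. A call takes as long as a camera call. They do not tell look-alikes from the thing itself.
- ctrl.masks_of(camera, target): "mask" (420x560 bool, what is visible of it) and "box" ([centre column, centre row, width, height] as shares, 0 to 1, of the picture: columns of its width, rows of its height, round what is visible of it).
- ctrl.pinpoint(camera, target): "point" ([column, row] as shares, 0 to 1, of the picture: columns of its width, rows of its height: a listed point, or the origin of a listed thing).
Readings, each from a call of its own:
- ctrl.read_t(): time.
- ctrl.read_joints(): joint angles.
- ctrl.read_joint_vel(): joint speeds.
- ctrl.read_joint_efforts(): joint torques, N m.
- ctrl.read_ee_pos(): TCP position.
- ctrl.read_eef_rot(): TCP orientation.
- ctrl.read_contact_force(): force on the tool from outside, world axes, zero at the start.
- ctrl.read_torque(): the same for the moment, N m.
- ctrl.read_gripper_width(): finger opening in mm.
- ctrl.read_gripper_force(): force on a finger pad.
Only numpy, scipy, OpenCV 4.12 (cv2) and the standard library are available. Lean on these libraries where they do the work, as an engineer would, in place of code of your own. Each camera call takes 0.05 s, during which the arm holds its last target. There are 200 camera calls.

## Working session

There is one attempt and no reset: what is moved stays moved. The work goes in short steps, each a Python script; the robot and the scene stay as the last script left them, time stands still between calls to the robot, and variables do not carry over. Pictures are saved under pics/ and viewed, at most 10 in all, crops included, and the job is handed in when it is done.

```bash
mkdir -p pics; cat > h.py <<'E'
import numpy as np, cv2
from bench import ctrl
from scipy.spatial.transform import Rotation as R
def ray(cam,uv,cal=None):
    c=cal or ctrl.calibration(cam); K=np.array(c["K"]);T=np.array(c["world_to_cam"])
    x=(uv[0]-K[0,2])/K[0,0]; y=(uv[1]-K[1,2])/K[1,1]
    if cam=="wrist":
        r=np.hypot(x,y); s=np.sin(r)/r if r>1e-9 else 1; d=np.array([x*s,-y*s,-np.cos(r)])
    else: d=np.array([x,-y,-1.])
    Rm=T[:3,:3]; return -Rm.T@T[:3,3], Rm.T@(d/np.linalg.norm(d))
def onz(cam,uv,z,cal=None):
    o,d=ray(cam,uv,cal); return o+d*(z-o[2])/d[2]
def tri(rs):
    A=sum(np.eye(3)-np.outer(d,d) for o,d in rs); b=sum((np.eye(3)-np.outer(d,d))@o for o,d in rs)
    p=np.linalg.solve(A,b); return p,[round(float(np.linalg.norm((np.eye(3)-np.outer(d,d))@(p-o))),1) for o,d in rs]
def down(yaw): # tool pointing down, tool y axis (closing) at angle yaw+90deg from world x
    return (R.from_euler('z',yaw)*R.from_euler('x',np.pi)).as_quat()
E
cat > a.py <<'E'
from h import *
for c in ("top","side"):
    im=ctrl.camera(c); cv2.imwrite(f"pics/{c}0.png",im)
    print(c,np.round(ray(c,(280,210)),2).tolist())
    for t in ["jig","bay","home","module","contact","catch_knob","catch_hinge","lever_grip","lever_hinge","funnel","magnet","gauge_ring","screwdriver","oil_can"]:
        print(t,[(np.round(np.array(p["point"])*[560,420],1).tolist(),round(p["conf"],2)) for p in ctrl.pinpoint(c,t)][:4])
print(ctrl.pinch_z,ctrl.read_t(),ctrl.read_eef_rot())
E
python3 a.py
```

```text
top [[277.18, 31.81, 1818.33], [0.18, -0.02, -0.98]]
jig [([303.1, 227.0], 0.57)]
bay [([291.5, 239.3], 0.79), ([327.9, 217.0], 0.36)]
home [([292.0, 208.5], 0.7)]
module [([179.2, 269.7], 0.85), ([218.2, 261.8], 0.81), ([185.1, 235.0], 0.57)]
contact [([185.3, 216.0], 0.84), ([214.4, 253.0], 0.59), ([179.1, 282.1], 0.57), ([330.1, 198.8], 0.55)]
catch_knob [([184.8, 230.3], 0.56), ([327.3, 237.1], 0.55)]
catch_hinge [([337.2, 244.6], 0.81)]
lever_grip [([330.4, 201.2], 0.55)]
lever_hinge [([328.3, 214.2], 0.73)]
funnel [([400.3, 191.4], 0.67)]
magnet [([394.5, 263.6], 0.51)]
gauge_ring [([411.5, 225.3], 0.53)]
screwdriver [([133.1, 224.1], 0.7), ([329.6, 201.1], 0.36)]
oil_can [([193.1, 180.5], 0.65), ([413.9, 224.6], 0.64)]
side [[389.96, -928.18, 1102.95], [0.11, 0.69, -0.71]]
jig [([289.4, 264.1], 0.83)]
bay [([268.9, 250.9], 0.89)]
home [([309.2, 249.1], 0.93), ([265.5, 358.1], 0.75), ([273.2, 149.9], 0.31)]
module [([266.7, 177.8], 0.92), ([235.0, 178.2], 0.8), ([243.7, 198.6], 0.67)]
contact [([248.0, 192.4], 0.91), ([279.3, 172.2], 0.64), ([222.3, 176.2], 0.6)]
catch_knob [([276.8, 261.3], 0.72)]
catch_hinge [([276.6, 277.0], 0.98), ([273.9, 260.6], 0.71), ([297.9, 271.3], 0.64), ([292.0, 264.9], 0.54)]
lever_grip [([320.3, 245.6], 0.72)]
lever_hinge [([300.1, 271.7], 0.85), ([276.1, 279.9], 0.72)]
funnel [([352.1, 353.2], 0.93)]
magnet [([266.1, 358.8], 0.72), ([317.7, 243.4], 0.39)]
gauge_ring [([311.7, 376.9], 0.52)]
screwdriver [([353.2, 355.2], 0.58), ([270.8, 148.6], 0.45)]
oil_can [([312.5, 179.1], 0.6)]
-18.700000000000003 1.5 [9.85937112e-01 1.67116756e-01 7.54940112e-06 1.42640860e-05]
```

```bash
python3 - <<'E'
from h import *
a=cv2.imread("pics/top0.png"); b=cv2.imread("pics/side0.png")
A=cv2.resize(a[160:310,100:440],(800,353),interpolation=cv2.INTER_CUBIC)
B=cv2.resize(b[140:310,180:400],(800,600),interpolation=cv2.INTER_CUBIC)
cv2.imwrite("pics/topc.png",A);cv2.imwrite("pics/sidec.png",B)
for n,u in dict(m1=(179.2,269.7),m2=(218.2,261.8),m3=(185.1,235.0)).items(): print(n,onz("top",u,0))
for n,u in dict(m1=(266.7,177.8),m2=(235.0,178.2),m3=(243.7,198.6)).items(): print(n,onz("side",u,0))
for n,u,v,z in [("bay",(291.5,239.3),(268.9,250.9),12),("home",(292,208.5),(309.2,249.1),12),("hinge",(337.2,244.6),(276.6,277),57),("knob",(327.3,237.1),(276.8,261.3),106),("grip",(330.4,201.2),(320.3,245.6),166),("lh",(328.3,214.2),(300.1,271.7),37),("jig",(303.1,227),(289.4,264.1),0)]:
    print(n,np.round(onz("top",u,z)),np.round(onz("side",v,z)),np.round(tri([ray("top",u),ray("side",v)])[0]))
E
```

```text
m1 [413.72955301 336.52049422   0.        ]
m2 [ 4.39956883e+02  2.04613094e+02 -2.27373675e-13]
m3 [532.45388893 318.98659169   0.        ]
m1 [541.84015999 325.99882673   0.        ]
m2 [421.28457404 339.31165212   0.        ]
m3 [444.28971903 222.63720429   0.        ]
bay [514. -45.  12.] [503. -43.  12.] [508. -45.  16.]
home [621. -48.  12.] [633. -53.  12.] [628. -48.   6.]
hinge [ 490. -194.   57.] [ 508. -180.   57.] [ 497. -192.   74.]
knob [ 509. -157.  106.] [ 510. -160.  106.] [ 510. -157.  102.]
grip [ 615. -162.  166.] [ 632. -168.  166.] [ 625. -164.  160.]
lh [ 596. -169.   37.] [ 583. -155.   37.] [ 586. -167.   54.]
jig [558. -86.   0.] [561. -95.   0.] [562. -87. -11.]
```

View pics/topc.png

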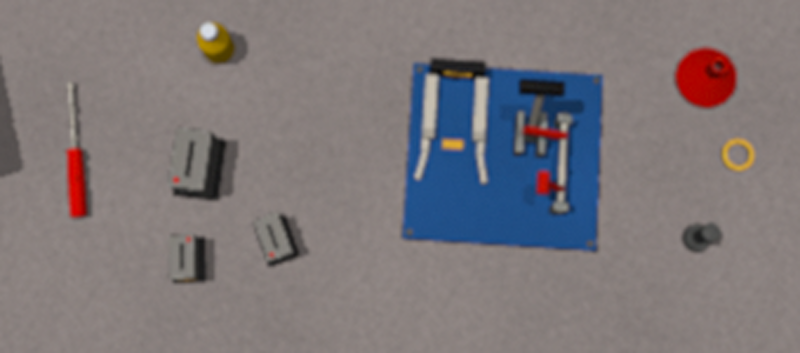

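View pics/sidec.png

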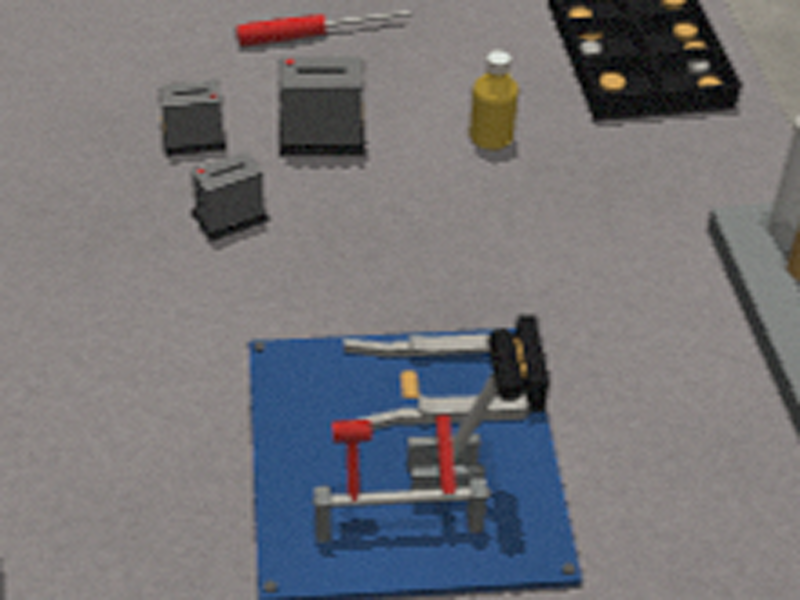

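The top picture shows the jig at crop (505,155), with three modules of differing size at crop (198,162), (187,258) and (275,238). The catch and lever are on the jig's right side. Next I'll fit the plate and look from the wrist camera.

```bash
python3 - <<'E'
from h import *
a=cv2.imread("pics/top0.png"); hsv=cv2.cvtColor(a,cv2.COLOR_BGR2HSV)
m=cv2.inRange(hsv,(100,120,50),(130,255,255)); m=cv2.morphologyEx(m,cv2.MORPH_CLOSE,np.ones((25,25)))
c=max(cv2.findContours(m,0,2)[0],key=cv2.contourArea)
P=np.array([onz("top",p[0]+0.0,12)[:2] for p in c],np.float32)
r=cv2.minAreaRect(P); print(r); 
ctrl.reach([440,290,330],down(0))
cal=ctrl.calibration("wrist"); im=ctrl.camera("wrist"); cv2.imwrite("pics/w1.png",im); np.save("w1.npy",cal["world_to_cam"]); print(np.array(cal["K"]).tolist(), ctrl.read_t(), np.round(ray("wrist",(280,210),cal),2).tolist())
for t in ["module","contact"]:
    for p in ctrl.pinpoint("wrist",t):
        u=np.array(p["point"])*[560,420]; print(t,np.round(u),round(p["conf"],2),np.round(onz("wrist",u,0 if t=="module" else 30,cal)))
E
```

```text
((560.1973876953125, -121.13365173339844), (276.1960754394531, 256.4771728515625), 86.05367279052734)
[[325.19226210127806, 0.0, 276.8478435314772], [0.0, 325.19226210127806, 208.51787422509898], [0.0, 0.0, 1.0]] 4.9833 [[522.78, 290.34, 472.66], [-0.33, -0.01, -0.95]]
module [246. 173.] 0.79 [418. 335.   0.]
module [333. 158.] 0.75 [441. 207.   0.]
module [254.  84.] 0.65 [550. 323.   0.]
contact [330. 141.] 0.93 [471. 217.  30.]
```

View pics/w1.png

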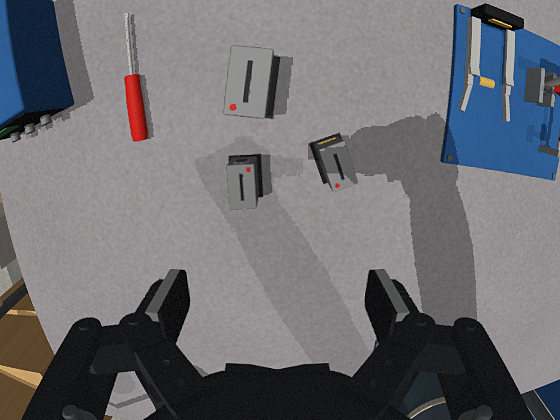

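The wrist picture shows the big module's top face at about (231,45)-(267,118), the small ones at (243,180) and (332,165), one of those showing brass. I'll measure the tops assuming z = 90 and look closely at the big module.

```bash
python3 - <<'E'
from h import *
cal=dict(K=ctrl.calibration("wrist")["K"],world_to_cam=np.load("w1.npy"))
q=[onz("wrist",u,90,cal)[:2] for u in [(231,45),(274,47),(268,118),(224,114)]]
print(np.round(q),[np.linalg.norm(q[i]-q[i-3]).round() for i in range(4)])
c=np.mean(q,0);print(c)
ctrl.reach([c[0]-105,c[1],300],down(0))
cal=ctrl.calibration("wrist"); im=ctrl.camera("wrist"); np.save("w2.npy",cal["world_to_cam"]); 
for t in ["module","contact"]:
    for p in ctrl.pinpoint("wrist",t):
        u=np.array(p["point"])*[560,420]; print(t,np.round(u),round(p["conf"],2),np.round(onz("wrist",u,0 if t=="module" else 30,cal)))
cv2.imwrite("pics/w2.png",im)
cv2.imwrite("pics/w2c.png",cv2.resize(im[60:260,160:420],(780,600),interpolation=cv2.INTER_CUBIC))
E
```

```text
[[592. 343.]
 [588. 293.]
 [504. 300.]
 [510. 352.]] [np.float64(50.0), np.float64(84.0), np.float64(52.0), np.float64(83.0)]
[548.61209432 322.20108428]
module [266. 183.] 0.86 [413. 337.   0.]
module [360. 162.] 0.86 [443. 205.   0.]
module [277.  83.] 0.62 [551. 322.   0.]
contact [268. 207.] 0.92 [387. 334.  30.]
contact [356. 149.] 0.83 [467. 220.  30.]
```

View pics/w2c.png

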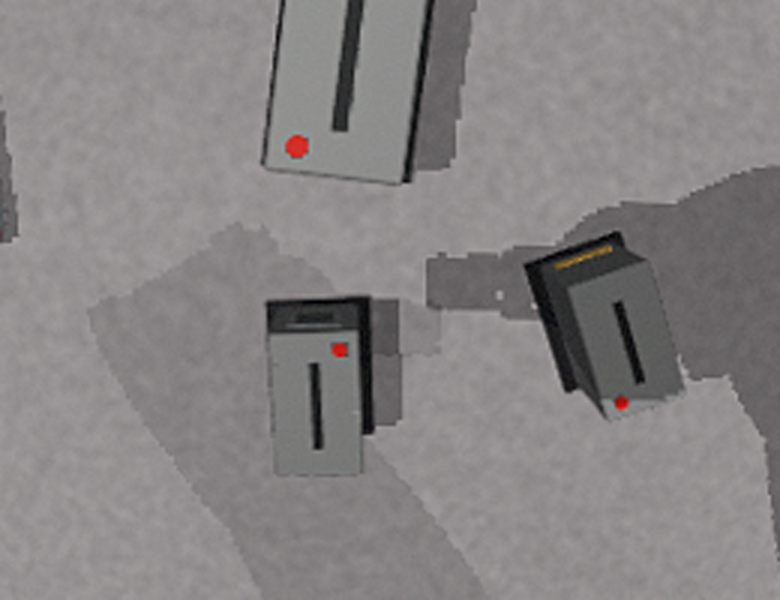

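The big module measures 84 x 50 on top, so it is the right one. Its red dot is at the near end, as on the small ones opposite their brass, so its brass faces away at yaw about -0.1. I'll grasp it.

```bash
python3 - <<'E'
from h import *
c=[548.6,322.2]; q=down(-0.095)
ctrl.reach(c+[170],q)
ctrl.gripper_to(85)
ctrl.move_straight(c+[55],q,120)
ctrl.gripper_to(40,60)
print(ctrl.read_gripper_width(),ctrl.read_gripper_force(),ctrl.read_ee_pos(),ctrl.pinch_z)
ctrl.move_straight(c+[190],q,150)
cal=ctrl.calibration("wrist"); im=ctrl.camera("wrist"); np.save("w3.npy",cal["world_to_cam"]); cv2.imwrite("pics/w3.png",im)
print(ctrl.read_gripper_width(),ctrl.read_contact_force(),ctrl.read_t())
for t in ["module","contact"]:
    for p in ctrl.pinpoint("wrist",t):
        u=np.array(p["point"])*[560,420]; print(t,np.round(u),round(p["conf"],2),np.round(onz("wrist",u,135 if t=="module" else 165,cal)))
E
```

```text
49.05519941434094 63.35132718086243 [549.41437359 322.82571926  56.2971346 ] -18.700000000000003
49.4884638257715 [-0.02964945 -0.23257152 -6.32218307] 9.0917
module [385. 262.] 0.97 [516. 248. 135.]
module [277. 231.] 0.7 [549. 322. 135.]
contact [278. 180.] 0.65 [590. 318. 165.]
contact [380. 247.] 0.59 [544. 262. 165.]
```

View pics/w3.png

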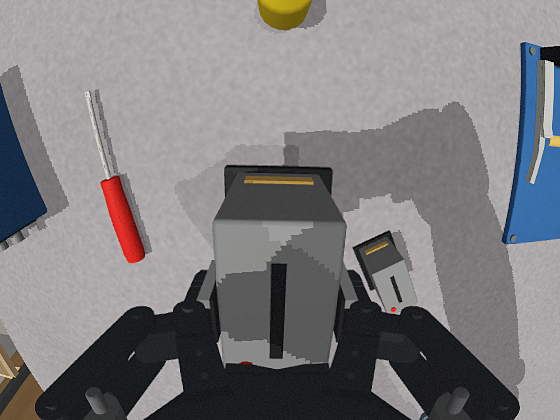

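It shows the module held with its brass strip facing away at (279,181). Contact back-projects to 43 mm ahead of the TCP, so it is centred. Next, a look at the jig on the way.

```bash
python3 - <<'E'
from h import *
yaw=-0.067
ctrl.reach([400,-60,300],down(yaw))
cal=ctrl.calibration("wrist"); im=ctrl.camera("wrist"); np.save("w4.npy",cal["world_to_cam"]); cv2.imwrite("pics/w4.png",im)
print(ctrl.read_t())
for t,z in dict(jig=0,bay=12,home=12,catch_knob=106,catch_hinge=57,lever_grip=166,lever_hinge=37).items():
    for p in ctrl.pinpoint("wrist",t)[:2]:
        u=np.array(p["point"])*[560,420]; print(t,np.round(u),round(p["conf"],2),np.round(onz("wrist",u,z,cal),1))
hsv=cv2.cvtColor(im,cv2.COLOR_BGR2HSV); m=cv2.inRange(hsv,(100,120,50),(130,255,255)); m=cv2.morphologyEx(m,cv2.MORPH_OPEN,np.ones((3,3)))
c=np.vstack([k for k in cv2.findContours(m,0,2)[0] if cv2.contourArea(k)>300])
P=np.array([onz("wrist",p[0]+0.0,12,cal)[:2] for p in c],np.float32)
print(cv2.minAreaRect(P))
E
```

```text
13.7833
jig [294.  42.] 0.96 [563.5 -93.5   0. ]
bay [255.  83.] 0.68 [510.1 -38.9  12. ]
home [255.  80.] 0.4 [514.  -38.7  12. ]
home [277. 179.] 0.32 [379.5 -58.1  12. ]
catch_knob [370.  71.] 0.79 [ 511.8 -163.9  106. ]
catch_hinge [382.  79.] 0.6 [ 506.8 -192.5   57. ]
lever_hinge [384.  81.] 0.74 [ 505.5 -201.6   37. ]
lever_hinge [345.  16.] 0.71 [ 589.8 -156.1   37. ]
((53.81854248046875, -588.0670776367188), (1672.265625, 334.6954040527344), 44.38336944580078)
```

View pics/w4.png

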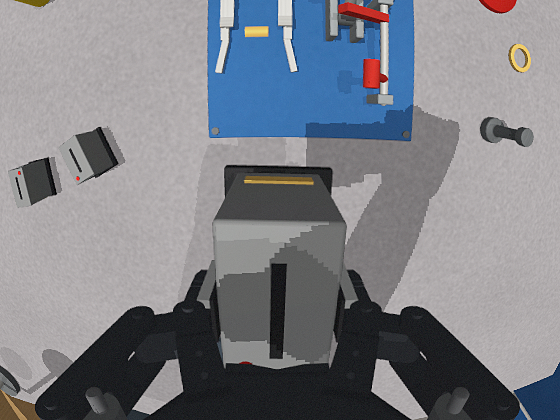

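Plate near corners are at (209,138) and (411,141), the wall mouth ends at (222,72) and (295,71), and the detent at (257,31).

```bash
python3 - <<'E'
from h import *
cal=dict(K=ctrl.calibration("wrist")["K"],world_to_cam=np.load("w4.npy"))
f=lambda u,z:onz("wrist",u,z,cal)[:2]
a,b=f((209,138),12),f((411,141),12); d=a-b; yaw=np.arctan2(-d[0],d[1]); print(a,b,np.linalg.norm(d),yaw)
Rj=np.array([[np.cos(yaw),-np.sin(yaw)],[np.sin(yaw),np.cos(yaw)]])
o=(a+b)/2-Rj@[-130,-25]; print("origin",o)
for y in (yaw,-0.067):
  Rj=np.array([[np.cos(y),-np.sin(y)],[np.sin(y),np.cos(y)]])
  for n,u,z in [("detent",(257,31),14),("mouthL",(219.5,73),18),("mouthR",(295,71),18),("fold L",(225.5,26),23),("foldR",(286,24),23),("knob",(372,73),106)]:
    print(n,np.round(f(u,z)),np.round(Rj.T@(f(u,z)-o),1))
E
```

```text
[442.26787279  28.97421583] [ 423.9199456  -249.33803775] 278.91639773503675 -0.06583042904989107
origin [564.45689625 -93.78783789]
detent [580. -46.] [11.9 49. ]
mouthL [527.   6.] [-43.7  97.3]
mouthR [522. -91.] [-42.7   0.4]
fold L [589.  -7.] [18.4 88.6]
foldR [584. -83.] [19.2 12. ]
knob [ 510. -166.] [-49.5 -75.3]
detent [580. -46.] [11.8 49. ]
mouthL [527.   6.] [-43.8  97.2]
mouthR [522. -91.] [-42.7   0.3]
fold L [589.  -7.] [18.3 88.6]
foldR [584. -83.] [19.2 12. ]
knob [ 510. -166.] [-49.4 -75.3]
```

```bash
cat >> h.py <<'E'
YAW=-0.066; O=np.array([564.4,-93.8])
def J(x,y,z): c,s=np.cos(YAW),np.sin(YAW); return [O[0]+c*x-s*y,O[1]+s*x+c*y,z]
def Ji(p): c,s=np.cos(YAW),np.sin(YAW); d=np.array(p[:2])-O; return np.round([c*d[0]+s*d[1],-s*d[0]+c*d[1],p[2]],1)
def Fj(): f=np.array(ctrl.read_contact_force()); c,s=np.cos(YAW),np.sin(YAW); return np.round([c*f[0]+s*f[1],-s*f[0]+c*f[1],f[2]],1)
E
python3 - <<'E'
from h import *
q=down(YAW)
ctrl.reach(J(-55,49.5,130),q)
ctrl.move_straight(J(-55,49.5,75),q,100)
print(Fj(),Ji(ctrl.read_ee_pos()))
z=75
while z>65:
    z-=1; ctrl.move_straight(J(-55,49.5,z),q,40)
    if Fj()[2]>-4.5: break
print(z,Fj(),Ji(ctrl.read_ee_pos()))
for x in range(-45,76,10):
    ctrl.move_straight(J(x,49.5,z),q,60); f=Fj(); print(x,f,Ji(ctrl.read_ee_pos()))
    if abs(f[0])>25 or abs(f[1])>25 or x>=55: break
print(ctrl.read_t())
E
```

```text
[ 0.  -0.9 -5.9] [-54.5  49.3  75.9]
67 [-4.3  1.8  3. ] [-54.8  49.5  68.3]
-45 [-0.2  1.3  3.4] [-43.3  49.2  68.2]
-35 [-4.5  0.9  8. ] [-35.1  49.3  68.2]
-25 [-2.6  0.6  5.6] [-24.5  49.3  68.2]
-15 [-2.1  0.3  5.5] [-14.4  49.3  68.2]
-5 [-2.6  0.1  6.2] [-4.4 49.2 68.2]
5 [-2.6  1.   5.4] [ 5.5 49.3 68.3]
15 [-3.   0.8  6.4] [15.5 49.2 68.2]
25 [-2.4  0.8  5.5] [25.5 49.3 68.2]
35 [-2.8  0.5  6.4] [35.4 49.2 68.3]
45 [-2.5 -0.9  5.5] [45.4 49.3 68.3]
55 [-3.   0.5  6.5] [55.3 49.3 68.3]
21.15
```

```bash
python3 - <<'E'
from h import *
q=down(YAW)
for x in (60,62,64,65,66,67,68,69,70,71):
    ctrl.move_straight(J(x,49.3,67),q,40); f=Fj(); print(x,f,Ji(ctrl.read_ee_pos()))
    if abs(f[0])>18: break
ctrl.move_straight(J(64,49.3,67),q,30); print(Fj(),Ji(ctrl.read_ee_pos()),ctrl.read_gripper_width(), ctrl.read_t())
E
```

```text
60 [-3.6  1.9  6.1] [60.  49.1 68.3]
62 [-4.8  0.3  6.6] [61.6 49.1 68.3]
64 [-4.8  0.6  7.3] [63.8 49.1 68.3]
65 [-4.2  0.5  7.5] [64.7 49.1 68.3]
66 [-4.4  1.5  7.5] [65.4 49.1 68.3]
67 [-5.9  0.6  7.7] [65.8 49.1 68.3]
68 [-8.4 -0.1  9.9] [66.  49.1 68.4]
69 [-9.4  0.9 10.8] [66.2 49.2 68.5]
70 [-11.3   0.1  12.5] [66.4 49.1 68.6]
71 [-12.5  -0.3  14.3] [66.6 49.1 68.8]
[1.4 0.9 5.9] [65.5 49.1 68.2] 49.35526556112951 24.0583
```

The module met the stop at jig x of about 66 and the detent holds it. I'll release, lift, and verify it with the side and wrist cameras, then check IK for the lever.

```bash
cat >> h.py <<'E'
def tool(lean,s): # lean>0: lever towards robot; closing axis along jig x; camera side s*y
    return (R.from_euler('z',YAW)*R.from_euler('y',-lean)*R.from_euler('z',s*np.pi/2)*R.from_euler('x',np.pi)).as_quat()
E
python3 - <<'E'
from h import *
q=down(YAW)
ctrl.gripper_to(80)
p=ctrl.read_ee_pos(); 
ctrl.move_straight([p[0],p[1],190],q,200)
ctrl.reach(J(-49.5,-30,240),tool(0,1) if ctrl.ik(J(-49.5,-30,240),tool(0,1)) is not None else tool(0,-1))
cal=ctrl.calibration("wrist"); im=ctrl.camera("wrist"); np.save("w5.npy",cal["world_to_cam"]); cv2.imwrite("pics/w5.png",im)
def show(c,ts,cal):
  for t,z in ts.items():
    for p in ctrl.pinpoint(c,t)[:2]:
        u=np.array(p["point"])*[560,420]; print(c,t,np.round(u),round(p["conf"],2),Ji(onz(c,u,z,cal)))
T=dict(module=12,contact=42,detent=14,catch_knob=106,catch_hinge=57,lever_grip=166,lever_hinge=37)
show("wrist",T,cal)
b=ctrl.camera("side"); show("side",T,None)
cv2.imwrite("pics/pair.png",np.vstack([cv2.resize(im,(400,300)),cv2.resize(b[200:320,210:370],(400,300),interpolation=cv2.INTER_CUBIC)]))
print(ctrl.read_joints(),ctrl.read_t())
for s in (1,-1):
  for l in (-.3,0,.2,.4):
    for up in (0,60):
      r=135-18.7+up; j=ctrl.ik(J(27-r*np.sin(l),-60,37+r*np.cos(l)),tool(l,s)); print(s,l,up,None if j is None else np.round(j,2))
E
```

```text
wrist module [377. 104.] 0.61 [65.9 55.1 12. ]Traceback (most recent call last):
  File "<stdin>", line 13, in <module>
  File "<stdin>", line 10, in show
ValueError: it knows: bay, catch_hinge, catch_knob, contact, funnel, gauge_ring, home, jig, lever_grip, lever_hinge, magnet, module, oil_can, screwdriver
```

```bash
python3 - <<'E'
from h import *
cal=ctrl.calibration("wrist"); im=ctrl.camera("wrist"); np.save("w5.npy",cal["world_to_cam"]); cv2.imwrite("pics/w5.png",im)
def show(c,ts,cal):
  for t,z in ts.items():
    for p in ctrl.pinpoint(c,t)[:2]:
        u=np.array(p["point"])*[560,420]; print(c,t,np.round(u),round(p["conf"],2),Ji(onz(c,u,z,cal)))
T=dict(module=12,contact=42,catch_knob=106,catch_hinge=57,lever_grip=166,lever_hinge=37)
show("wrist",T,cal)
b=ctrl.camera("side"); show("side",T,None)
cv2.imwrite("pics/pair.png",np.vstack([cv2.resize(im,(400,300)),cv2.resize(b[200:320,210:370],(400,300),interpolation=cv2.INTER_CUBIC)]))
print(ctrl.read_joints(),ctrl.read_t())
for s in (1,-1):
  for l in (-.3,0,.2,.4):
    for up in (0,60):
      r=135-18.7+up; j=ctrl.ik(J(27-r*np.sin(l),-60,37+r*np.cos(l)),tool(l,s)); print(s,l,up,None if j is None else np.round(j,2))
E
```

```text
wrist module [378. 107.] 0.78 [67.2 52.2 12. ]
wrist module [276. 248.] 0.41 [ -50.9 -124.8   12. ]
wrist catch_knob [272. 244.] 0.64 [-54.4 -75.1 106. ]
wrist catch_hinge [275. 249.] 0.84 [ -51.5 -104.4   57. ]
wrist lever_grip [426. 262.] 0.72 [ 72.  -65.7 166. ]
wrist lever_grip [347. 210.] 0.45 [  0.3 -20.6 166. ]
wrist lever_hinge [347. 206.] 0.87 [ 30.3 -60.9  37. ]
side module [241. 200.] 0.92 [-151.   288.7   12. ]
side module [311. 247.] 0.87 [71.4 54.  12. ]
side contact [319. 241.] 0.7 [95.4 52.7 42. ]
side contact [223. 177.] 0.58 [-212.6  383.3   42. ]
side catch_knob [275. 260.] 0.64 [-55.9 -66.3 106. ]
side lever_grip [319. 246.] 0.81 [ 69.7 -69.7 166. ]
side lever_hinge [301. 270.] 0.57 [ 25.3 -53.   37. ]
[-3.57951683e-01  5.55144375e-02  1.24433335e-01  1.63960078e+00
 -3.26649223e-06  1.27886719e+00] 27.625
1 -0.3 0 [-0.32  0.74  0.78  1.91 -0.07  1.33]
1 -0.3 60 [-0.31  0.87  1.1   2.1  -0.07  1.34]
1 0 0 [-0.37  0.26  0.18  1.49  0.    1.27]
1 0 60 [-0.37  0.26  0.31  1.61  0.    1.27]
1 0.2 0 [-0.42 -0.01 -0.14  1.26  0.07  1.23]
1 0.2 60 [-0.43 -0.05 -0.05  1.38  0.07  1.22]
1 0.4 0 [-0.48 -0.27 -0.43  1.04  0.16  1.18]
1 0.4 60 [-0.51 -0.34 -0.37  1.17  0.17  1.16]
-1 -0.3 0 [-0.32  0.74  0.78  1.91 -0.07 -1.81]
-1 -0.3 60 [-0.31  0.87  1.1   2.1  -0.07 -1.81]
-1 0 0 [-0.37  0.26  0.18  1.49  0.   -1.87]
-1 0 60 [-0.37  0.26  0.31  1.61  0.   -1.87]
-1 0.2 0 [-0.42 -0.01 -0.14  1.26  0.07 -1.92]
-1 0.2 60 [-0.43 -0.05 -0.05  1.38  0.07 -1.92]
-1 0.4 0 [-0.48 -0.27 -0.43  1.04  0.16 -1.96]
-1 0.4 60 [-0.51 -0.34 -0.37  1.17  0.17 -1.98]
```

View pics/pair.png

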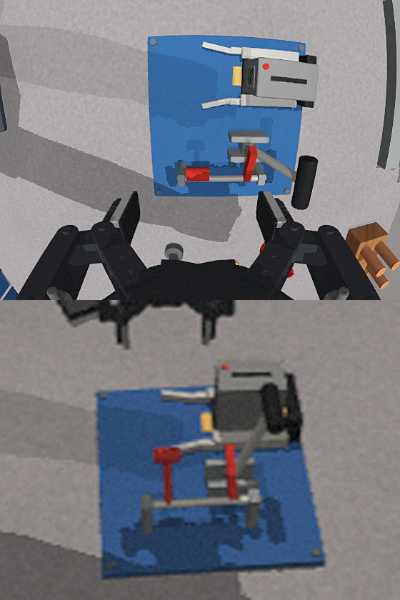

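The module sits home under the lips with the brass detent behind it at (237,75). The knob is at jig (-52,-75), the lever grip about (71,-62), its hinge x about 29. Now the catch.

```bash
python3 - <<'E'
from h import *
q=tool(0,1)
ctrl.gripper_to(0)
ctrl.move_straight(J(-52,-40,150),q,250)
ctrl.move_straight(J(-52,-40,86),q,150)
print(Fj(),Ji(ctrl.read_ee_pos()))
for y in range(-60,-151,-6):
    ctrl.move_straight(J(-52,y,86),q,70); f=Fj(); print(y,f,Ji(ctrl.read_ee_pos()))
    if f[1]>12 or abs(f[0])>15: break
print(ctrl.read_t())
E
```

```text
[0.  0.1 0.8] [-50.8 -40.2  87.8]
-60 [-0.9 -0.2  0.1] [-51.8 -61.   86.5]
-66 [-0.3  0.5  0.4] [-52.1 -66.5  85.9]
-72 [ 0.2 -0.5  0.5] [-52.  -72.5  85.9]
-78 [ 0.5  0.2 -0.2] [-52.  -78.6  85.9]
-84 [ 0.4 -0.4  0.5] [-52.  -84.6  86. ]
-90 [-0.9 -0.5 -0.1] [-52.  -90.5  86. ]
-96 [0.2 0.3 0.2] [-52.1 -96.4  85.9]
-102 [-0.3 -0.2 -0.5] [ -52.1 -102.3   85.8]
-108 [-0.6  1.4 -0.1] [ -52.  -108.6   86.1]
-114 [ 0.6  0.4 -0.1] [ -51.9 -114.8   86.2]
-120 [-0.8 -0.7  0.1] [ -51.9 -120.8   86.1]
-126 [-0.2  0.   1.5] [ -51.9 -126.4   86.2]
-132 [-0.1 10.4  5.5] [ -52.  -127.9   86.3]
-138 [-0.9 19.1  9.3] [ -52.1 -129.5   86.8]
33.125
```

```bash
python3 - <<'E'
from h import *
q=tool(0,1)
ctrl.move_straight(J(-52,-110,100),q,150)
ctrl.move_straight(J(-52,-95,215),q,250)
cal=ctrl.calibration("wrist"); im=ctrl.camera("wrist"); b=ctrl.camera("side")
for c,k in (("wrist",cal),("side",None)):
  for t,z in dict(catch_knob=94,lever_grip=166,lever_hinge=37,module=12).items():
    for p in ctrl.pinpoint(c,t)[:2]:
        u=np.array(p["point"])*[560,420]; print(c,t,np.round(u),round(p["conf"],2),Ji(onz(c,u,z,k)))
cv2.imwrite("pics/pair2.png",np.vstack([cv2.resize(im,(400,300)),cv2.resize(b[200:320,210:370],(400,300),interpolation=cv2.INTER_CUBIC)]))
print(ctrl.read_t())
E
```

```text
wrist catch_knob [279. 264.] 0.92 [ -50.5 -156.    94. ]
wrist lever_grip [328.  94.] 0.19 [-22.5  -7.  166. ]
wrist lever_hinge [357. 153.] 0.77 [ 29.2 -62.   37. ]
wrist module [386.  48.] 0.74 [65.1 52.2 12. ]
side catch_knob [277. 285.] 0.55 [ -55.1 -141.4   94. ]
side catch_knob [308. 247.] 0.29 [ 48.  -11.2  94. ]
side lever_grip [320. 245.] 0.55 [ 71.2 -66.9 166. ]
side lever_hinge [302. 271.] 0.87 [ 28.  -59.3  37. ]
side module [306. 248.] 0.94 [55.8 50.  12. ]
side module [244. 199.] 0.6 [-139.8  294.7   12. ]
34.6
```

View pics/pair2.png

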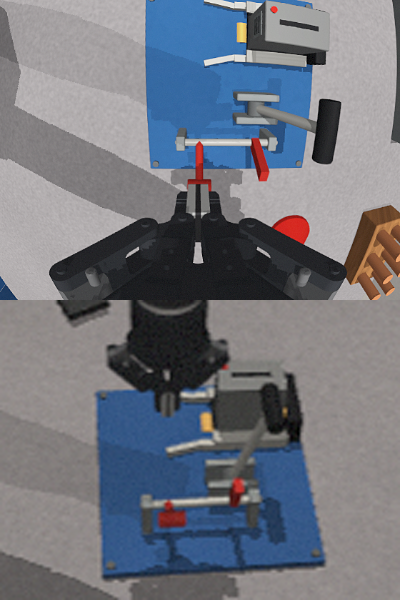

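The knob now leans fully over at jig y ≈ -156, and the tongue is clear of the lever. Now I'll pinch the grip along the shaft and pull along the arc.

```bash
cat > l.py <<'E'
from h import *
XH,YH=29,-61
def P(l,up=0): r=135-18.7+up; return J(XH-r*np.sin(l),YH,37+r*np.cos(l))
E
python3 - <<'E'
from l import *
ctrl.gripper_to(60)
ctrl.reach(P(-.3,65),tool(-.3,1))
ctrl.move_straight(P(-.3,0),tool(-.3,1),120)
print(Fj(),Ji(ctrl.read_ee_pos()),ctrl.read_t())
ctrl.gripper_to(15,40)
print(ctrl.read_gripper_width(),ctrl.read_gripper_force(),Fj())
for l in (-.2,-.1,0,.1,.2,.3,.35):
    ctrl.move_straight(P(l),tool(l,1),60); print(l,Fj(),Ji(ctrl.read_ee_pos()),ctrl.read_gripper_width())
print(ctrl.read_t())
E
```

```text
[-0.2  0.1  0.5] [ 63.3 -61.4 150. ] 36.8917
20.67865385649155 39.42996025085449 [ 3.1 -0.6  2.6]
-0.2 [ 3.2 -1.1  2.8] [ 52.7 -61.1 151.9] 21.0015247739592
-0.1 [3.6 0.  3.9] [ 41.6 -61.1 153.5] 20.45925519958614
0 [3.6 0.4 3.9] [ 30.2 -61.1 154.1] 20.66475631063227
0.1 [3.8 0.6 5.6] [ 18.6 -61.  153.5] 20.48077613941213
0.2 [3.3 0.9 5.1] [  7.1 -61.  151.8] 20.590944664882304
0.3 [2.7 1.4 5.9] [ -4.3 -60.9 148.9] 20.369381846546982
0.35 [2.7 1.9 4.9] [ -9.8 -60.9 147. ] 20.783035911083545
39.6333
```

```bash
python3 - <<'E'
from l import *
for l in (.38,.40,.42,.44,.46):
    ctrl.move_straight(P(l),tool(min(l,.42),1),50); f=Fj(); print(l,f,Ji(ctrl.read_ee_pos()),ctrl.read_gripper_width())
    if f[0]>16: break
ctrl.hold(.3); print(Fj(),ctrl.read_t())
cal=ctrl.calibration("wrist"); im=ctrl.camera("wrist"); b=ctrl.camera("side")
for c,k in (("wrist",cal),("side",None)):
  for t,z in dict(lever_grip=161,catch_knob=94,module=12).items():
    for p in ctrl.pinpoint(c,t)[:2]:
        u=np.array(p["point"])*[560,420]; print(c,t,np.round(u),round(p["conf"],2),Ji(onz(c,u,z,k)))
cv2.imwrite("pics/pair3.png",np.vstack([cv2.resize(im,(400,300)),cv2.resize(b[200:320,210:370],(400,300),interpolation=cv2.INTER_CUBIC)]))
E
```

```text
0.38 [3.5 0.6 5.8] [-12.9 -60.9 145.8] 20.755645641826533
0.4 [2.9 1.7 6.6] [-15.  -60.9 145. ] 20.84725596989281
0.42 [9.1 0.9 3. ] [-15.7 -60.9 144.7] 20.598884299355806
0.44 [14.1  1.7  0.7] [-16.1 -60.9 144.6] 20.901603633283564
0.46 [21.   1.1 -1.3] [-16.4 -61.  144.6] 20.814402362329744
[19.8  0.7 -0.8] 41.1833
wrist lever_grip [277. 295.] 0.89 [-24.2 -61.3 161. ]
wrist catch_knob [207. 358.] 0.97 [ -50.7 -154.5   94. ]
wrist module [300.  69.] 0.95 [66.9 53.6 12. ]
side lever_grip [286. 248.] 0.52 [-23.3 -66.6 161. ]
side catch_knob [278. 285.] 0.64 [ -52.3 -144.5   94. ]
side module [309. 248.] 0.78 [64.8 48.6 12. ]
```

View pics/pair3.png

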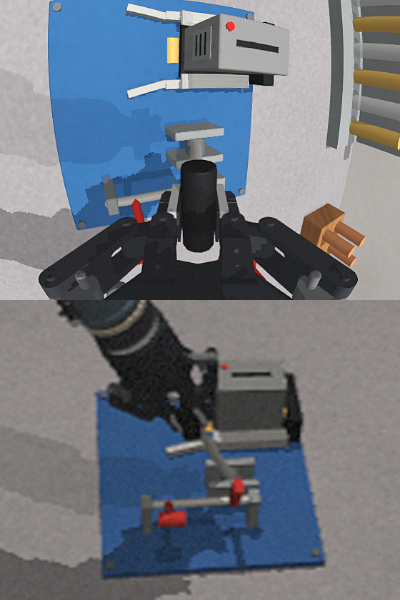

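The lever is against its stop: the force rose sharply from lean 0.40. The catch is over, and the module is home with the detent visible behind its slot panel at (173,50).

```bash
python3 -c "
from bench import ctrl
print(ctrl.close_job())"
```

```text
the job is handed in; nothing more can be done
None
```

I handed the job in at about 41 s: the module is home against the end stop, brass end first, with the detent behind it; the catch is flipped fully over; and the gripper is holding the lever at its stop with about 20 N. I judged the detent from the pictures and a light pull-back, with no direct reading.

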